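# Collect the laptop's parts in the repair tray

### The job

Collect the four parts taken out of the laptop - the short memory module, the flat blower, the finned heat sink and the small round loudspeaker - in the low aluminium tray, each lying flat, the same way up as it lies now, in the compartment whose shape was made for it. The long desktop memory module and the big square case fan belong to another computer: leave them where they lie.

Things in the scene. Friction and masses are not known exactly. Their poses are not given: they have to be found in the camera images.
- laptop_memory: The laptop's short memory module: green circuit board with four black chips and a gold contact edge, 68 mm (its x) x 30 mm (its y) x 6 mm high, about 15 g. Loose, lies flat on the table; origin at the centre of its underside, z up.
- blower: The laptop's flat blower: black, D-shaped seen from above (a half disc of radius 29 mm on its -x side, squared off on its +x side), 58 x 58 x 12 mm high, grey air inlet with a steel hub on top, about 50 g. It can be held across its y or across its x. Loose, lies flat on the table; origin at the centre of its underside, z up.
- heat_sink: The laptop's heat sink: a narrow bar of upright aluminium fins with a flat copper pipe along its top, 80 mm (its x) x 16 mm (its y) x 14 mm high, about 40 g. Loose, lies flat on the table; origin at the centre of its underside, z up.
- speaker: The laptop's small round loudspeaker: black disc with a metal ring and dome on top, 30 mm in diameter, 10 mm high, about 20 g. Loose, lies flat on the table; origin at the centre of its underside, z up.
- desktop_memory: Look-alike that stays where it is: a long desktop memory module, green with eight black chips, 133 mm (its y) x 30 mm (its x) x 6 mm high. Loose, lies flat on the table; origin at the centre of its underside, z up.
- case_fan: Look-alike that stays where it is: a big square desktop case fan, black frame with seven blades, 80 x 80 x 25 mm high. Loose, lies flat on the table; origin at the centre of its underside, z up.
- memory_well: The broad oblong compartment, for the laptop's memory module: inside 90 mm (its x) x 52 mm (its y), so the module lies along its x, either way round. Dark grey, fixed in the tray, centres 112 mm (x) and 100 mm (y) from its neighbours; places vary. Origin: centre of underside, 4 mm above the table, z up; inner floor 3 mm, rim 8 mm above the origin; walls 3 mm.
- blower_well: The square compartment, for the blower, any square way round: inside 78 x 78 mm. Dark grey, fixed in the tray, centres 112 mm (x) and 100 mm (y) from its neighbours; places vary. Origin: centre of underside, 4 mm above the table, z up; inner floor 3 mm, rim 8 mm above the origin; walls 3 mm.
- sink_well: The long narrow compartment, for the heat sink: inside 102 mm (its x) x 36 mm (its y), so the heat sink lies along its x, either way round. Dark grey, fixed in the tray, centres 112 mm (x) and 100 mm (y) from its neighbours; places vary. Origin: centre of underside, 4 mm above the table, z up; inner floor 3 mm, rim 8 mm above the origin; walls 3 mm.
- speaker_well: The round compartment, for the loudspeaker: inside diameter 52 mm. The tray is aluminium, 244 x 216 mm, rim 12 mm above the table, fixed, with the four compartments two by two. Dark grey, fixed in the tray, centres 112 mm (x) and 100 mm (y) from its neighbours; places vary. Origin: centre of underside, 4 mm above the table, z up; inner floor 3 mm, rim 8 mm above the origin; walls 3 mm.
Not all that is in view belongs to the job. What is shaped like the speaker but blue, orange or turquoise is not meant.

How it is judged:
By the outcome, as a careful person would: the job done as asked, in the order asked, and still so for the second after the job is handed in, with the robot touching nothing.
It also fails if it takes over 112 s, if anything falls off the work surface, if the arm or the gripper's body presses on something with over 40 N, if the wrist force passes 120 N, or if a joint passes its speed limit or range.

### The arm

A 6-joint arm with a two-finger parallel gripper is mounted at the origin on the work surface. World frame = base frame: x ahead of the robot, y to its left, z up, the work surface at z = 0. Lengths are in m, angles in rad, forces in N, time in s.
With the tool pointing down it reaches from about 0.275 to 0.725 m from the base axis. Payload 5.6 kg.
Tool frame: the origin (TCP) lies midway between the tips of the shut fingers; the grasp point (between the pads) lies 19 mm behind it; x points along the fingers, z is the direction in which the jaws open and shut, and the axes are right-handed (so a half turn about x gives the same grasp; the last joint's range is limited). The gripper opens to 85 mm and grips with 20 to 120 N. Pads are 22 mm wide; open, the fingers measure 114 mm over their backs; the gripper's body (76 mm by 85 mm) begins 54 mm behind the grasp point. The pads swing forward as they close: fully open they stand 13 mm farther back than shut.
Start: joints at [1.617, 0.255, 0.108, 0, -1.424, -0.285], TCP at [0.13, 0.534, 0.231] pointing down, gripper open.
Joint ranges: [-2.95, 2.95], [-1.21, 1.97], [-1.09, 1.5], [-2.87, 1.71], [-2.94, -0.07], [-3.05, 3.05]. Speed limits (rad/s): [2.57, 2.57, 3.14, 3.14, 3.14, 3.14].

### API

Orientations are given as a unit quaternion [x, y, z, w].
In Python, from station import env, optics, job, finder gives the robot as it stands.
- The arm moves only by the tool send_rows, never from a script. Its argument "motion" is a list of rows, each a list of 5 numbers: the closure, from -1 (fully open) to 1 (shut), then the shift along the world's x, y, z in mm, then the turn about the world's z in degrees. In form: [[hand, x, y, z, yaw], ...]. A call has 1 to 12 rows; each row shifts and turns the commanded pose from where the row before left it; what a row does not reach is not made up. A row lasts 1/8 s, in which the tool goes at most 62.5 mm and 10.7 degrees, less where a joint would pass 70% of its speed; a pose out of reach is approached as far as the arm can. A call with a gripper value outside its range is refused whole. The fingers move at their own pace and stop on an object; "squeeze" is the grip in N (left out, the last holds). Time passes only in rows, so rows that do not move let the fingers close. It gives the time, the measured TCP pose, the force and the opening at its end, in the units of the state.
- env.sense(): the state, without advancing time (a new reading comes with each control period).
- optics.grab_frame(name): name is "scene" or "side" or "wrist"; returns a dict with "img" (400x640x3 uint8, red, green, blue), "depth" (400x640 float32, m along the optical axis (not along the pixel's ray), 0 where there is no reading), "fx", "fy", "cx", "cy" (pixels), "extrinsics" (4x4, takes a point from world to camera coordinates); the wrist camera has in their place "tool_from_camera" (4x4, takes a point from camera to tool coordinates, whose origin is the TCP and whose axes are the tool frame's). Camera axes: x right, y up, looking along -z (the intrinsics and any distortion apply to the point x, -y, -z); pixel columns grow to the right and rows downward; lengths in m; the calibration is good to about 2 mm. A picture is of the moment at which its call begins: read the wrist's pose just before it.
- job.job_done(): hands the job in, once; it reports no verdict.
Trained networks look in a picture, given as the dict that the camera call returned (one of the last four; its "shot" number tells which), for a name from the list of things; names that differ only in an ending like _2 or _b are one class to them, and where a whole thing is asked for, a point or a joint stands for the part that bears it (a point fixed in the world has none). Each returns a list of dicts, best first, with "conf" (0 to 1); they miss things now and then, are a little off and sometimes report something else, mostly with a low value. They report only what shows in the picture. A call takes as long as a camera call. They do not tell look-alikes from the thing itself.
- finder.boxes_of(picture, name): "box" ([left, top, right, bottom] as shares, 0 to 1, of the picture: columns of its width, rows of its height, round what is visible of it).
- finder.trace(picture, name): "pixels" (400x640 bool, what is visible of it) and "box" ([left, top, right, bottom] as shares, 0 to 1, of the picture: columns of its width, rows of its height, round what is visible of it).
The state is a dict: "t": time; "joint_positions": joint angles; "qd": joint speeds; "tau": joint torques, N m; "tool_pos": TCP position; "tool_rot": TCP orientation; "contact_force": force on the tool from outside, world axes, zero at the start; "ft_torque": the same for the moment, N m; "finger_gap": finger opening in m.
Only numpy, scipy, OpenCV 4.12 (cv2) and the standard library are available. Lean on these libraries where they do the work, as an engineer would, in place of code of your own. Each camera call takes 0.05 s, during which the arm holds its last target.

## Working session

There is one attempt and no reset: what is moved stays moved. The work goes in short steps, Python scripts to look and compute and a tool call to move; the robot and the scene stay as the last step left them, time stands still between calls to the robot, and variables do not carry over. Pictures are saved under pics/ and viewed, and the job is handed in when it is done.

Besides the shell and the picture viewer there is one more tool, called as a command line: name --pt "numbers of a row" for each row, then --argument value for the rest. send_rows: Moves the arm, as the interface text tells. Its arguments: {"type":"object","properties":{"motion":{"type":"array"},"squeeze":{"type":"number"}},"required":["motion"]}

```bash
ls; mkdir -p pics; cat > h.py <<'E'
import numpy as np, cv2
from station import env, optics, job, finder
def save(p,n): cv2.imwrite('pics/'+n, cv2.cvtColor(p['img'],cv2.COLOR_RGB2BGR))
E
python3 - <<'E'
from h import *
s=env.sense(); print(s)
for n in ['scene','side']:
    p=optics.grab_frame(n); save(p,n+'0.png'); print(n,p['fx'],p['fy'],p['cx'],p['cy'],p['extrinsics'],[k for k in p])
p=optics.grab_frame('wrist'); save(p,'wrist0.png'); print(p['fx'],p['tool_from_camera'])
E
```

```text
pics
{'t': 0.0, 'joint_positions': array([ 1.61659947e+00,  2.55743340e-01,  1.07024404e-01, -4.70277871e-04,
       -1.42390246e+00, -2.84598359e-01]), 'qd': array([-1.37532469e-04,  5.80460571e-04, -5.28567897e-04,  6.06840206e-04,
        6.32387042e-05, -2.39197502e-04]), 'tau': array([ 1.29935477e-03, -3.86623585e+01,  2.37938368e+01,  5.36518157e+00,
       -6.08787319e-03,  1.60785339e-05]), 'tool_pos': array([0.12992059, 0.5339316 , 0.23040627]), 'tool_rot': array([-0.55550338, -0.43643427,  0.55652108, -0.43729328]), 'contact_force': array([ 0.38033027,  0.27288941, -0.82925097]), 'ft_torque': array([0.02321512, 0.01963255, 0.00637996]), 'finger_gap': 0.08508833006671163}
scene 421.23309596187534 421.23309596187534 315.64602602543044 201.8892880498601 [[-0.482397    0.87594577  0.00348437  0.31856901]
 [-0.55887757 -0.31084071  0.76878731  0.26001883]
 [ 0.67449907  0.36891336  0.63949507 -1.30758033]
 [ 0.          0.          0.          1.        ]] ['img', 'depth', 'fx', 'fy', 'cx', 'cy', 'extrinsics', 'shot']
side 367.5377916679479 367.5377916679479 312.16132475521306 196.0597889696192 [[ 8.10170309e-01 -5.86194352e-01 -5.02834447e-04 -4.48727819e-01]
 [ 3.75135932e-01  5.17810149e-01  7.68859989e-01 -2.14332721e-01]
 [-4.50441010e-01 -6.23096166e-01  6.39416972e-01 -6.19160559e-01]
 [ 0.00000000e+00  0.00000000e+00  0.00000000e+00  1.00000000e+00]] ['img', 'depth', 'fx', 'fy', 'cx', 'cy', 'extrinsics', 'shot']
342.6166569507442 [[ 1.11028345e-03  2.76105963e-01 -9.61126560e-01 -1.42399347e-01]
 [-9.76494357e-04  9.61126994e-01  2.76104959e-01  7.13545639e-02]
 [ 9.99998907e-01  6.31979894e-04  1.33673931e-03  5.13307657e-04]
 [ 0.00000000e+00  0.00000000e+00  0.00000000e+00  1.00000000e+00]]
```

View pics/scene0.png

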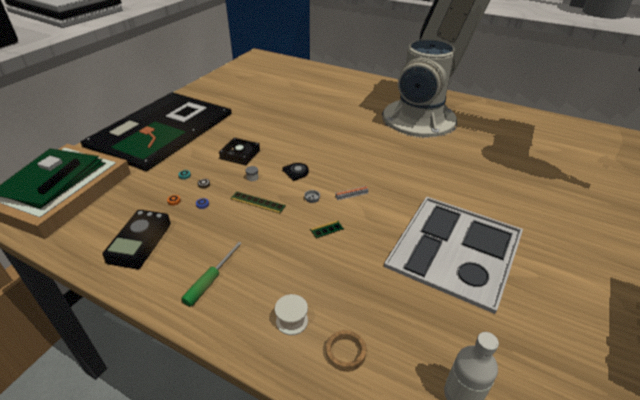

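View pics/side0.png

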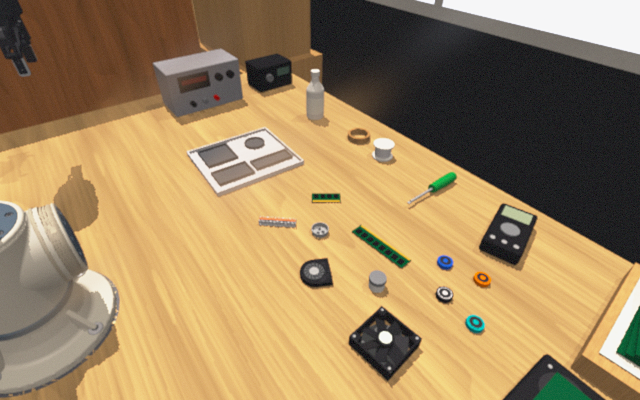

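View pics/wrist0.png

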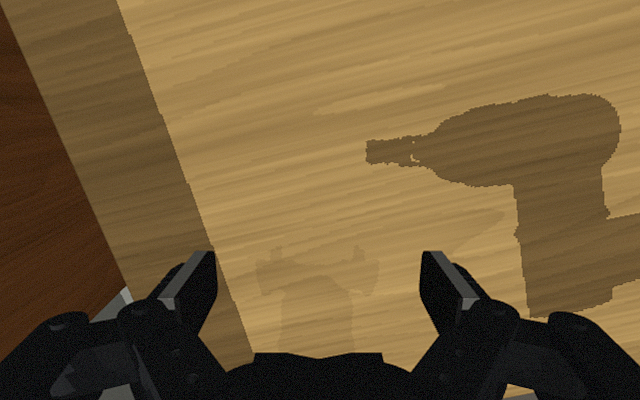

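```bash
cat >> h.py <<'E'
def world(p,u,v,d=None,z=None,T=None):
    E=T if T is not None else np.linalg.inv(p['extrinsics'])
    u=np.asarray(u,float);v=np.asarray(v,float)
    r=np.stack([(u-p['cx'])/p['fx'],-(v-p['cy'])/p['fy'],-np.ones_like(u)],-1)
    R=r@E[:3,:3].T;o=E[:3,3]
    if d is not None: return o+R*np.asarray(d)[...,None]
    s=(z-o[2])/R[...,2]; return o+R*np.asarray(s)[...,None]
def wristT(p,s):
    from scipy.spatial.transform import Rotation as Ro
    T=np.eye(4);T[:3,:3]=Ro.from_quat(s['tool_rot']).as_matrix();T[:3,3]=s['tool_pos']
    return T@p['tool_from_camera']
H=dict(laptop_memory=.006,blower=.012,heat_sink=.014,speaker=.010,desktop_memory=.006,case_fan=.025,memory_well=.012,blower_well=.012,sink_well=.012,speaker_well=.012)
def measure(p,name,T=None,minc=.2):
    out=[]
    for q in finder.trace(p,name):
        if q['conf']<minc: continue
        v,u=np.nonzero(q['pixels']); d=p['depth'][v,u]
        W=world(p,u,v,z=H[name],T=T)[:,:2].astype(np.float32)
        D=world(p,u,v,d=d,T=T)
        r=cv2.minAreaRect(W*1000)
        out.append((q['conf'],r,D.mean(0)))
        print(name,'%.2f'%q['conf'],'pix',u.mean().round(),v.mean().round(),'rect c',np.round(r[0],1),'size',np.round(r[1],1),'ang',round(r[2],1),'depthmean',D[d>0].mean(0).round(3),'zmed',np.median(D[d>0][:,2]).round(4))
    return out
E
python3 - <<'E'
from h import *
for c in ['scene','side']:
    p=optics.grab_frame(c); print(c)
    for n in H: measure(p,n)
    x=(150,120,380,250) if c=='scene' else (240,180,520,380)
    i=cv2.cvtColor(p['img'],cv2.COLOR_RGB2BGR)[x[1]:x[3],x[0]:x[2]]
    k=780/i.shape[1]
    cv2.imwrite(f'pics/crop_{c}.png',cv2.resize(i,None,fx=k,fy=k,interpolation=cv2.INTER_CUBIC))
E
```

```text
scene
laptop_memory 0.62 pix 327.0 229.0 rect c [585.  -13.5] size [34.9 69.1] ang 57.7 depthmean [ 0.584 -0.014  0.005] zmed 0.0052
laptop_memory 0.34 pix 473.0 274.0 rect c [558.8 292.8] size [57.5 63.4] ang 71.2 depthmean [0.563 0.293 0.009] zmed 0.0082
blower 0.62 pix 296.0 170.0 rect c [ 434.1 -179.3] size [72.1 61.5] ang 61.6 depthmean [ 0.435 -0.181  0.011] zmed 0.0126
blower 0.26 pix 473.0 274.0 rect c [564.5 292.7] size [64.7 55.7] ang 11.4 depthmean [0.562 0.293 0.009] zmed 0.0082
heat_sink 0.69 pix 352.0 192.0 rect c [451.6 -17.7] size [28.7 84.2] ang 49.1 depthmean [ 0.447 -0.019  0.01 ] zmed 0.0114
speaker 0.55 pix 202.0 203.0 rect c [ 653.1 -305.2] size [38.9 29.5] ang 40.0 depthmean [ 0.652 -0.306  0.009] zmed 0.0105
speaker 0.38 pix 184.0 174.0 rect c [ 586.5 -419.1] size [45.6 29.6] ang 41.7 depthmean [ 0.584 -0.421  0.008] zmed 0.0099
desktop_memory 0.77 pix 257.0 201.0 rect c [ 582.1 -199.8] size [ 31.6 132.3] ang 5.6 depthmean [ 0.581 -0.2    0.005] zmed 0.0052
memory_well 0.93 pix 441.0 222.0 rect c [449.  197.4] size [ 59.5 105.9] ang 88.1 depthmean [0.448 0.197
[... 1543 characters left out ...]
 c [ 428.2 -364.8] size [93.5 86.4] ang 5.4 depthmean [ 0.431 -0.364  0.016] zmed 0.0173
memory_well 0.60 pix 233.0 173.0 rect c [444. 189.] size [68.2 96.9] ang 89.0 depthmean [0.446 0.195 0.007] zmed 0.0064
memory_well 0.57 pix 326.0 198.0 rect c [574.5 -28.6] size [28.8 67.7] ang 54.1 depthmean [ 0.581 -0.02   0.003] zmed 0.0034
blower_well 0.95 pix 218.0 155.0 rect c [446.8 288.7] size [91.7 84.8] ang 89.6 depthmean [0.449 0.296 0.007] zmed 0.0061
sink_well 0.62 pix 270.0 160.0 rect c [552.7 184.3] size [ 56.  112.3] ang 88.6 depthmean [0.553 0.191 0.007] zmed 0.0062
speaker_well 0.59 pix 254.0 143.0 rect c [556.7 283.2] size [64.2 57.6] ang 54.1 depthmean [0.56  0.29  0.007] zmed 0.0061
```

View pics/crop_side.png

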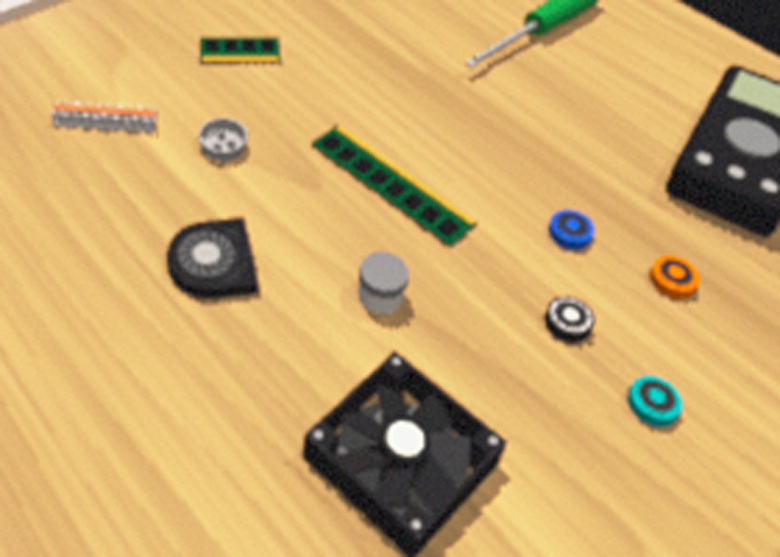

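View pics/crop_scene.png

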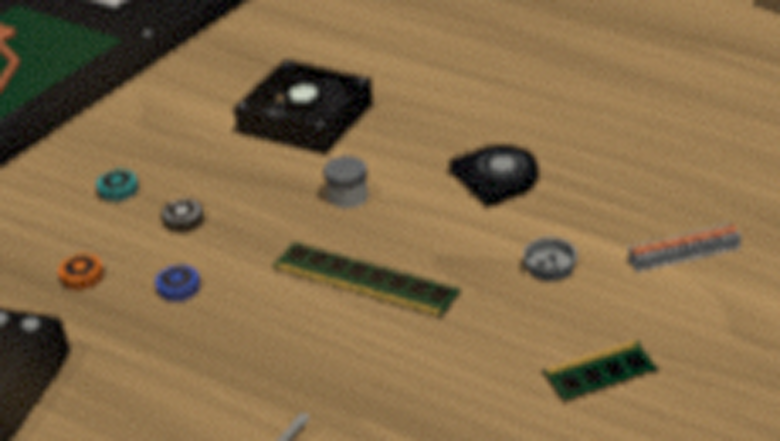

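```bash
cat >> h.py <<'E'
def jaw(s=None):
    from scipy.spatial.transform import Rotation as Ro
    s=s or env.sense(); R=Ro.from_quat(s['tool_rot']).as_matrix()
    return np.degrees(np.arctan2(R[1,2],R[0,2])), R
E
python3 - <<'E'
from h import *
a,R=jaw(); print(a,R.round(3))
E
```

```text
-103.6806950623888 [[ 0.     0.972 -0.237]
 [ 0.    -0.237 -0.972]
 [-1.     0.    -0.   ]]
```

send_rows --pt "-1 47 -36 0 0" --pt "-1 47 -36 0 0" --pt "-1 47 -36 0 0" --pt "-1 47 -36 0 0" --pt "-1 47 -36 0 0" --pt "-1 47 -36 0 0" --pt "-1 47 -36 0 0" --pt "-1 0 0 0 0" --pt "-1 0 0 0 0" --pt "-1 0 0 0 0"

```text
t: 2.5
tool_pos: [0.4584, 0.2832, 0.2314]
tool_rot: [0.556, 0.437, -0.556, 0.437]
contact_force: [-1.1, 0.2, 0.6]
finger_gap: 0.0858
```

```bash
python3 - <<'E'
from h import *
s=env.sense();p=optics.grab_frame('wrist');T=wristT(p,s);save(p,'w1.png')
print(s['qd'].round(3),jaw(s)[0],T[:3,3])
for n in ['memory_well','blower_well','sink_well','speaker_well']: measure(p,n,T)
E
```

```text
[ 0.008 -0.003 -0.     0.001  0.     0.002] -103.59324019846828 [0.52758258 0.26586402 0.37384974]
memory_well 0.95 pix 399.0 153.0 rect c [449.1 197. ] size [59.1 97.7] ang 87.8 depthmean [0.45  0.196 0.007] zmed 0.0068
blower_well 0.84 pix 307.0 171.0 rect c [453.  296.2] size [84.5 86.2] ang 88.1 depthmean [0.453 0.296 0.007] zmed 0.0069
sink_well 0.75 pix 384.0 49.0 rect c [555.3 193. ] size [43.7 97.7] ang 88.3 depthmean [0.555 0.192 0.008] zmed 0.007
speaker_well 0.71 pix 284.0 65.0 rect c [563.7 292.2] size [55.9 56.2] ang 59.2 depthmean [0.565 0.292 0.008] zmed 0.007
```

View pics/w1.png

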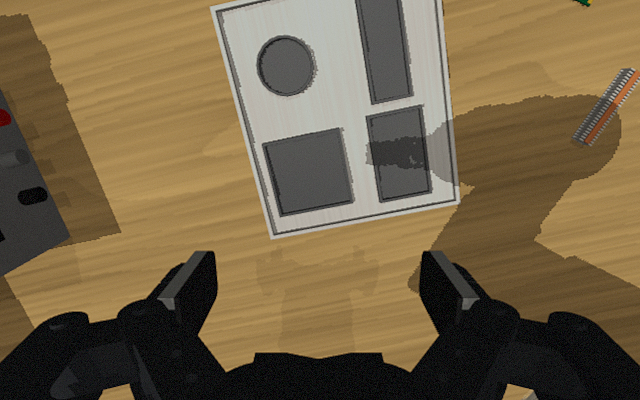

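send_rows --pt "-1 19 -50 -8 -3.5" --pt "-1 19 -50 -8 -3.5" --pt "-1 19 -50 -8 -3.5" --pt "-1 19 -50 -8 -3.5" --pt "-1 19 -50 -8 -3.5" --pt "-1 19 -50 -8 -3.5" --pt "-1 0 0 0 0" --pt "-1 0 0 0 0" --pt "-1 0 0 0 0"

```text
t: 3.88
tool_pos: [0.573, -0.0165, 0.1837]
tool_rot: [0.626, 0.329, -0.626, 0.329]
contact_force: [-0.6, 0.4, 0.1]
finger_gap: 0.0855
```

```bash
python3 - <<'E'
from h import *
s=env.sense();p=optics.grab_frame('wrist');T=wristT(p,s);save(p,'w2.png')
print(s['qd'].round(3),s['tool_pos'],jaw(s)[0],s['joint_positions'].round(2))
for n in ['laptop_memory','heat_sink','blower']: measure(p,n,T)
E
```

```text
[ 0.006 -0.002 -0.     0.001  0.001 -0.001] [ 0.57302541 -0.01648751  0.18370687] -124.57880131749008 [ 0.24  0.32  0.07 -0.   -1.33  0.72]
laptop_memory 0.93 pix 312.0 162.0 rect c [584.5 -16.6] size [29.7 68.4] ang 54.4 depthmean [ 0.586 -0.017  0.004] zmed 0.0041
laptop_memory 0.34 pix 95.0 317.0 rect c [579.4 271.9] size [18.8 10.1] ang 55.4 depthmean [0.581 0.27  0.009] zmed 0.0087
heat_sink 0.67 pix 392.0 268.0 rect c [451.1 -22. ] size [18.9 84.2] ang 48.2 depthmean [ 0.45  -0.023  0.01 ] zmed 0.0113
blower 0.62 pix 543.0 193.0 rect c [ 434.3 -180.3] size [62.5 60.5] ang 62.4 depthmean [ 0.437 -0.183  0.011] zmed 0.0115
blower 0.42 pix 392.0 268.0 rect c [449.6 -21.9] size [20.1 86.8] ang 49.2 depthmean [ 0.45  -0.023  0.01 ] zmed 0.0112
```

View pics/w2.png

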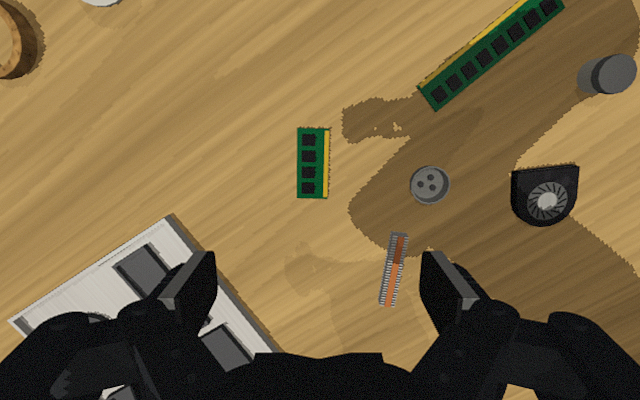

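send_rows --pt "-1 5.5 0 -50 -1" --pt "-1 6 0 -50 0" --pt "-1 0 0 -40 0" --pt "-1 0 0 -13 0" --pt "-1 0 0 0 0" --pt "-1 0 0 0 0" --pt "-1 0 0 0 0"

```text
t: 4.95
tool_pos: [0.5857, -0.0174, 0.032]
tool_rot: [0.63, 0.322, -0.628, 0.323]
contact_force: [0.7, 0.2, -0.2]
finger_gap: 0.0856
```

```bash
python3 - <<'E'
from h import *
s=env.sense();p=optics.grab_frame('wrist');T=wristT(p,s);save(p,'w3.png')
print(s['tool_pos'],jaw(s)[0],s['contact_force'])
for n in ['laptop_memory']: measure(p,n,T)
E
```

```text
[ 0.58568717 -0.01739899  0.03201368] -125.66851729838005 [ 0.73056631  0.19824312 -0.21324882]
laptop_memory 0.55 pix 319.0 233.0 rect c [585.4 -17.5] size [29.6 67.4] ang 54.1 depthmean [ 0.586 -0.018  0.004] zmed 0.0041
```

View pics/w3.png

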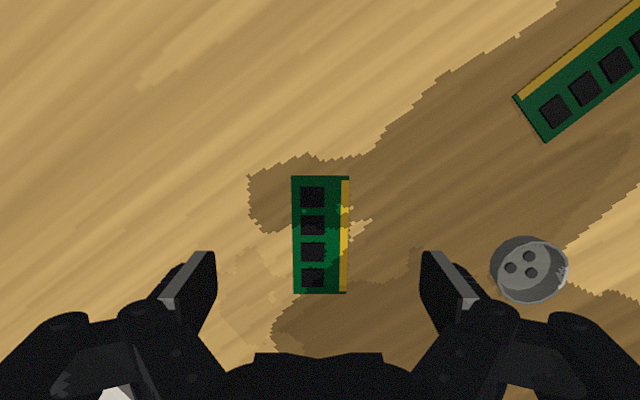

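```bash
python3 - <<'E'
from h import *
s=env.sense();p=optics.grab_frame('wrist');T=wristT(p,s)
i=cv2.cvtColor(p['img'],cv2.COLOR_RGB2GRAY)
for u,v in [(500,285),(529,270),(529,300),(529,238)]:
    w=world(p,u,v,d=p['depth'][v,u],T=T); R=jaw(s)[1]; print(u,v,w.round(4),(R.T@(w-s['tool_pos'])).round(4))
E
```

```text
500 285 [ 0.5089 -0.0812  0.0121] [ 0.0191 -0.0249  0.0963]
529 270 [ 0.5026 -0.0991  0.0057] [ 0.0255 -0.0195  0.1145]
529 300 [ 0.4908 -0.0898  0.0112] [ 0.02   -0.0345  0.1139]
529 238 [ 0.5216 -0.1068  0.0082] [0.023  0.0004 0.1097]
```

send_rows --pt "-0.3 0 0 0 0" --pt "-0.3 -1 0 -10 0" --pt "-0.3 0 0 -10 0" --pt "-0.3 0 0 -9.5 0" --pt "-0.3 0 0 0 0" --pt "-0.3 0 0 0 0" --squeeze 30

```text
t: 5.85
tool_pos: [0.5838, -0.0176, 0.0008]
tool_rot: [0.629, 0.323, -0.629, 0.323]
contact_force: [0.4, 0.9, -0.1]
finger_gap: 0.0555
```

send_rows --pt "-0.3 0.5 0.5 1.5 0" --pt "0 0 0 0 0" --pt "0.6 0 0 0 0" --pt "1 0 0 0 0" --pt "1 0 0 0 0" --pt "1 0 0 0 0" --pt "1 0 0 0 0" --pt "1 0 0 0 0" --squeeze 30

```text
t: 6.85
tool_pos: [0.5844, -0.0171, 0.0027]
tool_rot: [0.629, 0.323, -0.629, 0.323]
contact_force: [-1.9, 1.9, 5.3]
finger_gap: 0.0289
```

send_rows --pt "1 0 0 15 0" --pt "1 0 0 30 0" --pt "1 0 0 30 0" --pt "1 -22 36 0 6.7" --pt "1 -23 36 0 6.7" --pt "1 -22 36 0 6.7" --pt "1 -23 36 0 6.7" --pt "1 -22 35 0 6.7" --pt "1 -23 35 0 0" --pt "1 0 0 0 0" --pt "1 0 0 0 0" --pt "1 0 0 0 0"

```text
t: 8.35
tool_pos: [0.4495, 0.1961, 0.0774]
tool_rot: [-0.51, -0.49, 0.51, -0.49]
contact_force: [-0.1, 0.3, 0.4]
finger_gap: 0.0287
```

```bash
python3 - <<'E'
from h import *
s=env.sense();p=optics.grab_frame('wrist');T=wristT(p,s);save(p,'w4.png')
print(s['tool_pos'],jaw(s)[0],s['contact_force'],s['finger_gap'])
for n in ['laptop_memory','memory_well']: measure(p,n,T)
E
```

```text
[0.44946625 0.19614912 0.07736455] -92.25366061789074 [-0.13864476  0.31605848  0.37799015] 0.02871386677617093
laptop_memory 0.97 pix 318.0 254.0 rect c [412.9 197.2] size [ 45.7 104.6] ang 87.6 depthmean [0.452 0.196 0.079] zmed 0.0786
memory_well 0.65 pix 317.0 171.0 rect c [464.8 195.4] size [58.8 65.8] ang 88.5 depthmean [0.475 0.195 0.008] zmed 0.007
```

View pics/w4.png

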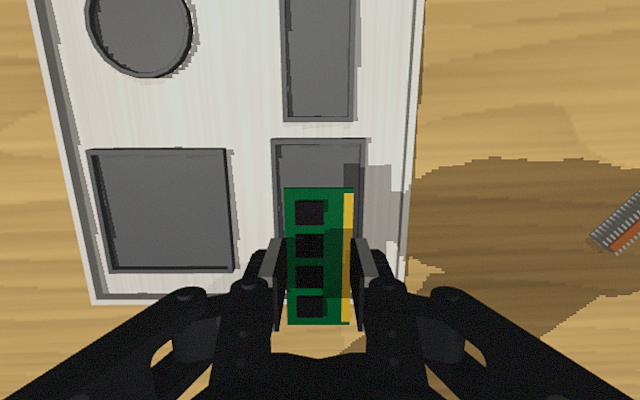

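send_rows --pt "1 -2 0 -20 0" --pt "1 0 0 -20 0" --pt "1 0 0 -15 0" --pt "1 0 0 -7.5 0" --pt "1 0 0 0 0" --pt "1 0 0 0 0"

```text
t: 9.25
tool_pos: [0.4476, 0.1971, 0.0154]
tool_rot: [0.51, 0.49, -0.509, 0.49]
contact_force: [-0.1, -0.1, 0.3]
finger_gap: 0.0284
```

send_rows --pt "1 0 0 -2 0" --pt "1 0 0 0 0" --pt "0 0 0 0 0" --pt "0 0 0 0 0" --pt "0 0 0 0 0" --pt "0 0 0 20 0" --pt "0 0 0 40 0" --pt "-0.5 0 0 40 0" --pt "-1 0 0 20 0" --pt "-1 0 0 0 0" --pt "-1 0 0 0 0"

```text
t: 10.62
tool_pos: [0.4465, 0.1966, 0.1318]
tool_rot: [-0.509, -0.491, 0.51, -0.49]
contact_force: [-0.6, 0.1, -0.5]
finger_gap: 0.0853
```

```bash
python3 - <<'E'
from h import *
s=env.sense();p=optics.grab_frame('wrist');T=wristT(p,s);save(p,'w5.png')
print(s['tool_pos'],jaw(s)[0],s['contact_force'],s['finger_gap'])
for n in ['laptop_memory','memory_well','heat_sink','blower']: measure(p,n,T)
E
```

```text
[0.44645611 0.19658517 0.13179444] -92.19657626872366 [-0.64664682  0.05229581 -0.46668228] 0.08533155738289022
laptop_memory 0.83 pix 317.0 187.0 rect c [445.9 197.1] size [30.8 68.8] ang 87.4 depthmean [0.449 0.197 0.011] zmed 0.011
heat_sink 0.93 pix 591.0 174.0 rect c [450.  -15.5] size [24.2 82.2] ang 48.1 depthmean [ 0.449 -0.02   0.009] zmed 0.0102
```

View pics/w5.png

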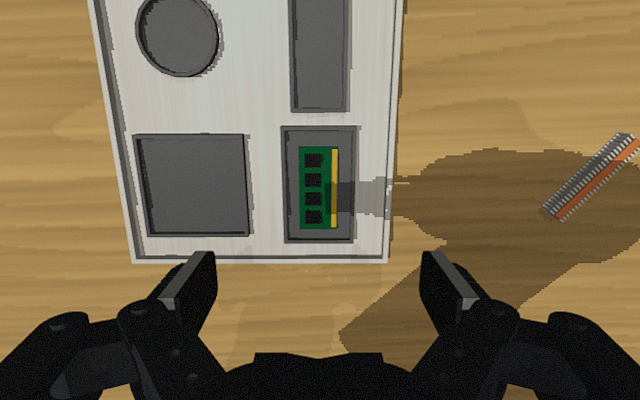

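send_rows --pt "-1 -2 -54 4 -3.6" --pt "-1 -2 -54 4 -3.6" --pt "-1 -2 -54 4 -3.6" --pt "-1 -2 -54 4 -3.6" --pt "-1 -2 -54 4 -3.6" --pt "-1 -2 -54 0 -3.6" --pt "-1 0 -54 0 -3.6" --pt "-1 0 0 0 0" --pt "-1 0 0 0 0" --pt "-1 0 0 0 0"

```text
t: 12.12
tool_pos: [0.4352, -0.1802, 0.1527]
tool_rot: [-0.604, -0.368, 0.604, -0.368]
contact_force: [0.2, 0.2, -0.4]
finger_gap: 0.0853
```

```bash
python3 - <<'E'
from h import *
s=env.sense();p=optics.grab_frame('wrist');T=wristT(p,s);save(p,'w6.png')
print(s['tool_pos'],jaw(s)[0],s['contact_force'],s['finger_gap'])
for n in ['blower','heat_sink','speaker']: measure(p,n,T)
E
```

```text
[ 0.43516168 -0.18018146  0.15269177] -117.28467024324812 [ 0.1777634   0.18481326 -0.40808895] 0.08529472773025802
blower 0.94 pix 324.0 181.0 rect c [ 431.9 -183.9] size [57.4 58. ] ang 62.7 depthmean [ 0.435 -0.185  0.012] zmed 0.0118
heat_sink 0.81 pix 160.0 243.0 rect c [448.  -26.6] size [19.9 84.6] ang 48.4 depthmean [ 0.451 -0.027  0.01 ] zmed 0.0116
```

View pics/w6.png

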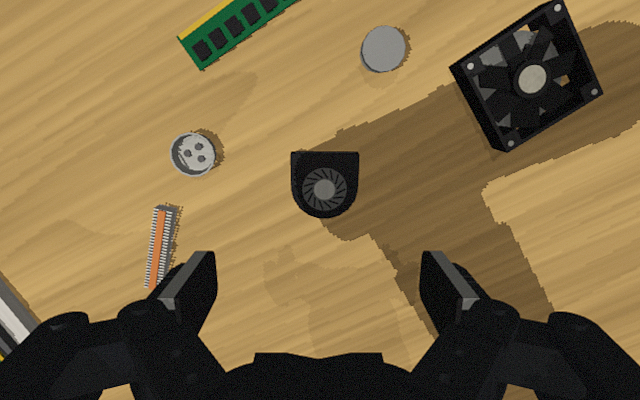

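send_rows --pt "-1 1 -6 -40 0" --pt "-1 0 0 -40 0" --pt "-1 0 0 -30 0" --pt "-1 0 0 -8 0" --pt "-1 0 0 0 0" --pt "-1 0 0 0 0"

```text
t: 13.08
tool_pos: [0.4372, -0.1872, 0.0361]
tool_rot: [0.605, 0.367, -0.603, 0.368]
contact_force: [-0.8, -0.3, 0.0]
finger_gap: 0.0853
```

```bash
python3 - <<'E'
from h import *
s=env.sense();p=optics.grab_frame('wrist');T=wristT(p,s);save(p,'w7.png')
print(s['tool_pos'],jaw(s)[0],s['contact_force'],s['finger_gap'])
for n in ['blower']: measure(p,n,T)
E
```

```text
[ 0.43721422 -0.18720638  0.03614296] -117.35136451369848 [-0.84334222 -0.33190601  0.03640222] 0.08526731832225246
blower 0.79 pix 318.0 241.0 rect c [ 432.1 -184.3] size [57.5 59.8] ang 62.6 depthmean [ 0.435 -0.186  0.012] zmed 0.0119
```

View pics/w7.png

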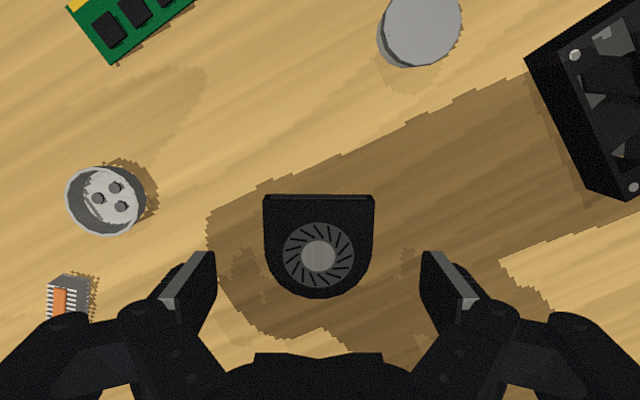

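send_rows --pt "-1 0 0 -20 0" --pt "-1 0 0 -17 0" --pt "-1 0 0 0 0" --pt "-0.5 0 0 0 0" --pt "0 0 0 0 0" --pt "0 0 0 0 0" --pt "0 0 0 0 0" --pt "0 0 0 0 0" --squeeze 30

```text
t: 14.18
tool_pos: [0.437, -0.1873, -0.001]
tool_rot: [0.605, 0.367, -0.604, 0.368]
contact_force: [-1.0, 0.3, 6.6]
finger_gap: 0.0572
```

send_rows --pt "0 0 0 15 0" --pt "0 0 0 30 0" --pt "0 0 0 30 0" --pt "0 2 53.5 0 4" --pt "0 2 53.5 0 4" --pt "0 2 53.5 0 4" --pt "0 2 53.5 0 4" --pt "0 2 53.5 0 4" --pt "0 3 53.5 0 4" --pt "0 3 53.5 0 1.3" --pt "0 3 53.5 0 0" --pt "0 2 53.5 0 0"

```text
t: 15.68
tool_pos: [0.4569, 0.2963, 0.0731]
tool_rot: [0.509, 0.491, -0.509, 0.491]
contact_force: [0.5, 0.0, -1.1]
finger_gap: 0.0571
```

send_rows --pt "0 0 2 0 0" --pt "0 0 0 0 0" --pt "0 0 0 0 0"

```text
t: 16.05
tool_pos: [0.457, 0.2953, 0.0729]
tool_rot: [-0.509, -0.491, 0.509, -0.491]
contact_force: [-0.2, -1.3, -1.1]
finger_gap: 0.0574
```

```bash
python3 - <<'E'
from h import *
s=env.sense();p=optics.grab_frame('wrist');T=wristT(p,s);save(p,'w8.png')
print(s['tool_pos'],jaw(s)[0],s['contact_force'],s['finger_gap'])
H['blower']=s['tool_pos'][2]+.013
for n in ['blower','blower_well']: measure(p,n,T)
E
```

```text
[0.45697193 0.2953379  0.07289013] -92.14202915883922 [-0.17500007 -1.31269401 -1.10059151] 0.05739475921841419
blower 0.62 pix 317.0 274.0 rect c [451.9 295.5] size [57.4 61.2] ang 86.7 depthmean [0.456 0.295 0.085] zmed 0.0857
blower_well 0.73 pix 316.0 184.0 rect c [475.9 295.3] size [83.8 39.8] ang 87.8 depthmean [0.475 0.295 0.008] zmed 0.0069
```

View pics/w8.png

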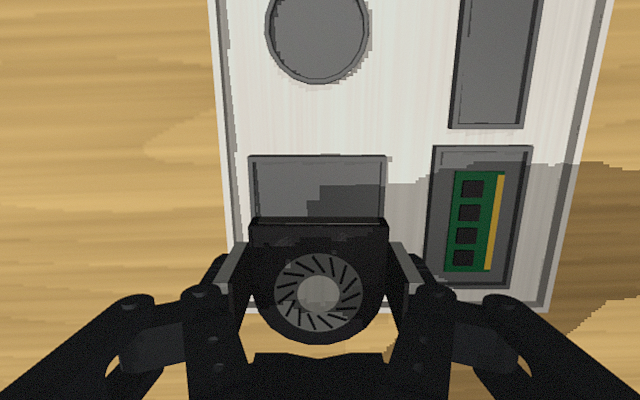

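send_rows --pt "0 0.5 0.5 -20 0" --pt "0 0 0 -20 0" --pt "0 0 0 -15 0" --pt "0 0 0 -7 0" --pt "0 0 0 -1.5 0" --pt "0 0 0 0 0" --pt "0 0 0 0 0"

```text
t: 17.08
tool_pos: [0.4579, 0.2972, 0.0099]
tool_rot: [0.509, 0.491, -0.509, 0.491]
contact_force: [0.7, 0.1, -0.9]
finger_gap: 0.0574
```

send_rows --pt "-0.5 0 0 0 0" --pt "-0.7 0 0 0 0" --pt "-0.7 0 0 0 0" --pt "-0.7 0 0 20 0" --pt "-0.7 0 0 40 0" --pt "-1 0 0 40 0" --pt "-1 0 0 30 0" --pt "-1 0 0 0 0" --pt "-1 0 0 0 0"

```text
t: 18.2
tool_pos: [0.4571, 0.2967, 0.1387]
tool_rot: [-0.509, -0.491, 0.509, -0.491]
contact_force: [0.1, -0.5, -1.1]
finger_gap: 0.0855
```

```bash
python3 - <<'E'
from h import *
s=env.sense();p=optics.grab_frame('wrist');T=wristT(p,s);save(p,'w9.png')
print(s['tool_pos'],jaw(s)[0],s['contact_force'],s['finger_gap'])
H['blower']=.019
for n in ['blower','blower_well','laptop_memory']: measure(p,n,T)
E
```

```text
[0.45712994 0.2966512  0.13866041] -92.0915559411709 [ 0.091624   -0.48331229 -1.1138202 ] 0.0854553183667329
blower 0.81 pix 317.0 192.0 rect c [451.6 297.2] size [57.7 58.9] ang 87.9 depthmean [0.455 0.297 0.019] zmed 0.0188
blower_well 0.64 pix 319.0 188.0 rect c [453.2 296.3] size [84.4 84.6] ang 87.7 depthmean [0.455 0.295 0.008] zmed 0.007
laptop_memory 0.67 pix 439.0 193.0 rect c [445.2 195.2] size [32.1 69.5] ang 87.2 depthmean [0.448 0.197 0.011] zmed 0.0109
```

View pics/w9.png

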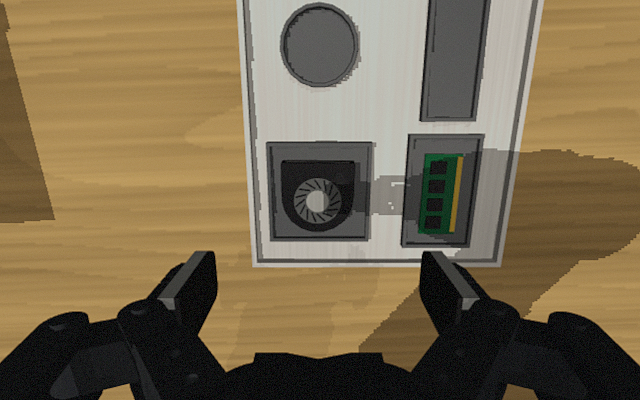

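send_rows --pt "-1 -1 -54 2 -6.6" --pt "-1 -1 -54 2 -6.6" --pt "-1 -1 -53 2 -6.6" --pt "-1 -1 -53 2 -6.6" --pt "-1 -1 -53 2 -6.6" --pt "-1 -2 -53 0 -6.5" --pt "-1 0 0 0 0" --pt "-1 0 0 0 0" --pt "-1 0 0 0 0"

```text
t: 19.52
tool_pos: [0.4507, -0.0222, 0.1491]
tool_rot: [-0.645, -0.291, 0.645, -0.29]
contact_force: [-0.3, 0.1, -0.5]
finger_gap: 0.0854
```

```bash
python3 - <<'E'
from h import *
s=env.sense();p=optics.grab_frame('wrist');T=wristT(p,s);save(p,'w10.png')
print(s['tool_pos'],jaw(s)[0],s['contact_force'],s['finger_gap'])
for n in ['heat_sink']: measure(p,n,T)
E
```

```text
[ 0.45066966 -0.02222071  0.14908967] -131.4789335245377 [-0.25100475  0.0777113  -0.5115362 ] 0.08539528774877936
heat_sink 0.87 pix 321.0 185.0 rect c [447.7 -22.6] size [16.4 80.6] ang 49.1 depthmean [ 0.448 -0.023  0.011] zmed 0.012
```

View pics/w10.png

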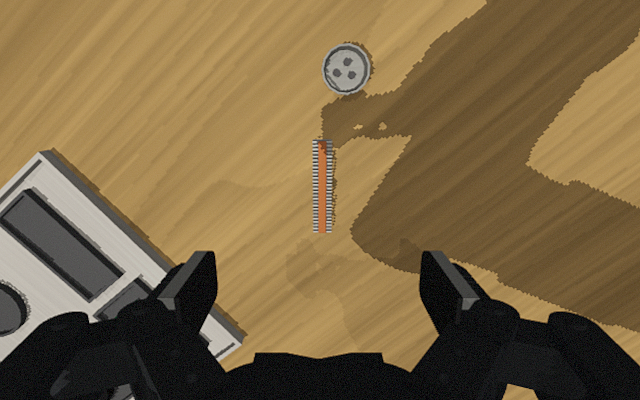

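send_rows --pt "-1 -3 -0.5 -40 0.5" --pt "-1 0 0 -40 0" --pt "-0.4 0 0 -30 0" --pt "-0.4 0 0 -15 0" --pt "-0.4 0 0 -13 0" --pt "-0.4 0 0 -6 0" --pt "-0.4 0 0 0 0" --pt "-0.4 0 0 0 0" --squeeze 30

```text
t: 20.62
tool_pos: [0.4481, -0.0235, 0.0059]
tool_rot: [0.644, 0.293, -0.643, 0.293]
contact_force: [-0.8, -0.0, 0.8]
finger_gap: 0.0599
```

```bash
python3 - <<'E'
from h import *
s=env.sense();p=optics.grab_frame('wrist');T=wristT(p,s);save(p,'w11.png')
print(s['tool_pos'],jaw(s)[0],s['contact_force'],s['finger_gap'])
for n in ['heat_sink']: measure(p,n,T)
E
```

```text
[ 0.44812602 -0.02346894  0.0058729 ] -131.0715087618914 [-0.82276987 -0.017262    0.80454296] 0.059924765539737836
heat_sink 0.79 pix 319.0 258.0 rect c [448.1 -23.7] size [16.4 82.7] ang 48.9 depthmean [ 0.45  -0.025  0.011] zmed 0.012
```

View pics/w11.png

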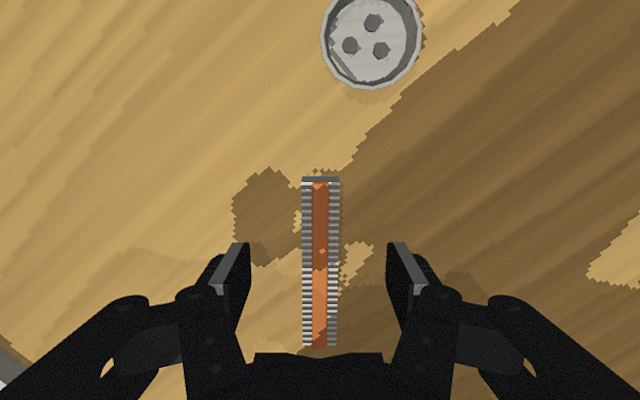

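send_rows --pt "0 0 0 -2 0" --pt "0.6 0 0 0 0" --pt "1 0 0 0 0" --pt "1 0 0 0 0" --pt "1 0 0 0 0" --pt "1 0 0 0 0" --pt "1 0 0 0 0" --squeeze 30

```text
t: 21.6
tool_pos: [0.4477, -0.0236, 0.0034]
tool_rot: [0.644, 0.293, -0.644, 0.293]
contact_force: [-0.5, 0.3, 2.7]
finger_gap: 0.0152
```

send_rows --pt "1 0 0 15 0" --pt "1 0 0 30 0" --pt "1 0 0 25 0" --pt "1 19 36 0 6.5" --pt "1 19 36 0 6.5" --pt "1 19 36 0 6.5" --pt "1 19 36 0 6.5" --pt "1 19 36 0 6.5" --pt "1 18 36 0 6.5" --pt "1 0 0 0 0" --pt "1 0 0 0 0" --pt "1 0 0 0 0"

```text
t: 23.1
tool_pos: [0.5601, 0.1915, 0.0732]
tool_rot: [-0.509, -0.491, 0.51, -0.49]
contact_force: [0.0, -0.5, -0.1]
finger_gap: 0.0156
```

```bash
python3 - <<'E'
from h import *
s=env.sense();p=optics.grab_frame('wrist');T=wristT(p,s);save(p,'w12.png')
print(s['tool_pos'],jaw(s)[0],s['contact_force'],s['finger_gap'])
H['heat_sink']=s['tool_pos'][2]+.010
for n in ['heat_sink','sink_well']: measure(p,n,T)
E
```

```text
[0.56007752 0.19147593 0.07321363] -92.15508358360502 [ 0.03349353 -0.50982982 -0.10980351] 0.015564229970586974
heat_sink 0.94 pix 318.0 260.0 rect c [560.1 191.1] size [15.5 81.8] ang 87.9 depthmean [0.563 0.191 0.082] zmed 0.0819
```

View pics/w12.png

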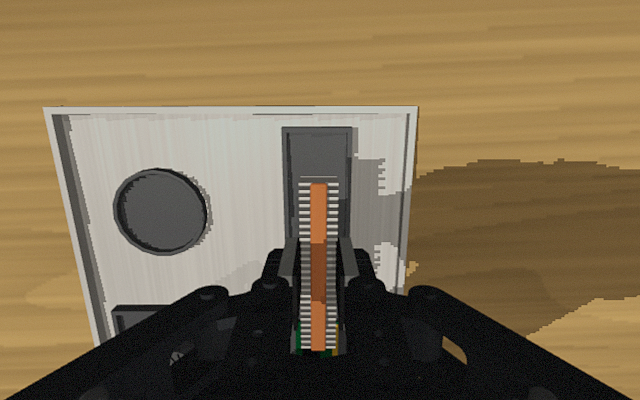

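send_rows --pt "1 1.5 1 -20 0" --pt "1 0 0 -20 0" --pt "1 0 0 -13 0" --pt "1 0 0 -6 0" --pt "1 0 0 -1.5 0" --pt "1 0 0 0 0" --pt "1 0 0 0 0"

```text
t: 24.12
tool_pos: [0.5624, 0.1936, 0.0134]
tool_rot: [0.509, 0.491, -0.509, 0.491]
contact_force: [-0.5, -0.9, -0.4]
finger_gap: 0.015
```

send_rows --pt "0.4 0 0 0 0" --pt "0.2 0 0 0 0" --pt "0.2 0 0 0 0" --pt "0.2 0 0 0 0" --pt "0.2 0 0 20 0" --pt "0 0 0 40 0" --pt "-1 0 0 40 0" --pt "-1 0 0 40 0" --pt "-1 0 0 0 0" --pt "-1 0 0 0 0"

```text
t: 25.38
tool_pos: [0.5617, 0.1933, 0.1523]
tool_rot: [-0.509, -0.491, 0.509, -0.491]
contact_force: [-0.2, -0.0, -1.0]
finger_gap: 0.0856
```

```bash
python3 - <<'E'
from h import *
s=env.sense();p=optics.grab_frame('wrist');T=wristT(p,s);save(p,'w13.png')
print(s['tool_pos'],jaw(s)[0],s['contact_force'],s['finger_gap'])
H['heat_sink']=.021
for n in ['heat_sink','sink_well','speaker_well']: measure(p,n,T)
E
```

```text
[0.56168925 0.19334412 0.15229103] -92.09391354345071 [-0.16132752 -0.01636681 -1.04627218] 0.08556971534368712
heat_sink 0.80 pix 317.0 183.0 rect c [561.9 193.2] size [16. 80.] ang 87.4 depthmean [0.563 0.194 0.018] zmed 0.0191
heat_sink 0.69 pix 319.0 293.0 rect c [456.6 196.1] size [56.1 95.2] ang 87.9 depthmean [0.452 0.196 0.008] zmed 0.0069
sink_well 0.65 pix 320.0 180.0 rect c [560.1 192.4] size [ 43.5 108.9] ang 87.5 depthmean [0.563 0.192 0.008] zmed 0.007
speaker_well 0.59 pix 203.0 183.0 rect c [565.  291.2] size [56.6 59.6] ang 42.2 depthmean [0.564 0.293 0.008] zmed 0.007
```

View pics/w13.png

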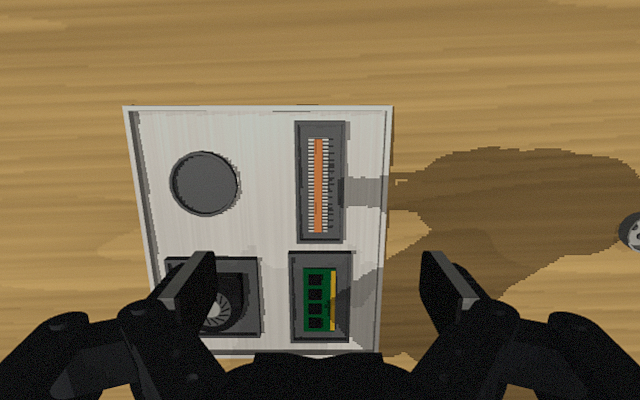

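send_rows --pt "-1 1 -55 3 -2.5" --pt "-1 1 -55 3 -2.5" --pt "-1 1 -55 3 -2.5" --pt "-1 0 -55 3 -2.5" --pt "-1 0 -55 3 -2.5" --pt "-1 0 -55 3 -2.5" --pt "-1 0 -55 0 -2.5" --pt "-1 0 -55 0 -2.5" --pt "-1 0 -55 0 -2.5" --pt "-1 0 -53 0 -2.5" --pt "-1 0 0 0 0" --pt "-1 0 0 0 0"

```text
t: 27.08
tool_pos: [0.5648, -0.3545, 0.1699]
tool_rot: [-0.603, -0.369, 0.603, -0.368]
contact_force: [0.6, 1.1, -0.7]
finger_gap: 0.0853
```

send_rows --pt "-1 0 0 0 0"

```text
t: 27.2
tool_pos: [0.5653, -0.3535, 0.1708]
tool_rot: [-0.603, -0.37, 0.603, -0.369]
contact_force: [-0.7, 0.6, -0.3]
finger_gap: 0.0853
```

```bash
python3 - <<'E'
from h import *
s=env.sense();p=optics.grab_frame('wrist');T=wristT(p,s);save(p,'w14.png')
print(s['tool_pos'],jaw(s)[0],s['contact_force'],s['finger_gap'])
for n in ['speaker']: measure(p,n,T)
E
```

```text
[ 0.56530193 -0.35349499  0.17079133] -116.99766497251507 [-0.74452848  0.60159045 -0.32412917] 0.08534267416079908
speaker 0.92 pix 310.0 152.0 rect c [ 589.9 -357.3] size [27.7 28.6] ang 63.0 depthmean [ 0.59  -0.358  0.01 ] zmed 0.0102
speaker 0.87 pix 229.0 114.0 rect c [ 650.5 -310.9] size [30.5 28.6] ang 62.9 depthmean [ 0.651 -0.311  0.01 ] zmed 0.0102
speaker 0.83 pix 284.0 52.0 rect c [ 672.5 -376.2] size [28.8 29.9] ang 62.2 depthmean [ 0.673 -0.377  0.01 ] zmed 0.0102
speaker 0.83 pix 380.0 122.0 rect c [ 585.  -424.3] size [28.7 29.3] ang 65.1 depthmean [ 0.585 -0.424  0.009] zmed 0.01
```

View pics/w14.png

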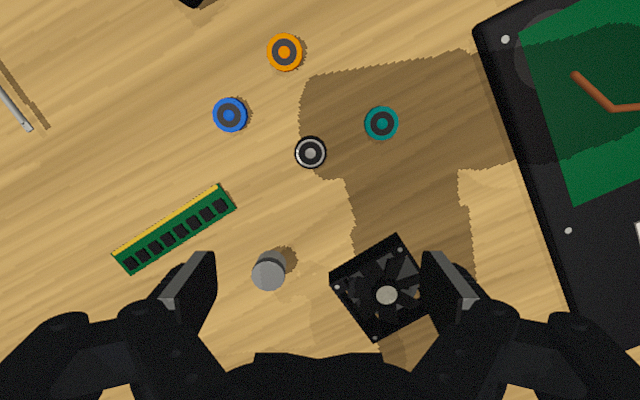

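send_rows --pt "-1 13 -2 -30 -9" --pt "-0.6 12 -2 -40 -9" --pt "-0.4 0 0 -40 0" --pt "-0.4 0 0 -20 0" --pt "-0.4 0 0 0 0" --pt "-0.4 0 0 0 0" --pt "-0.4 0 0 0 0" --squeeze 30

```text
t: 28.18
tool_pos: [0.591, -0.3588, 0.0426]
tool_rot: [0.654, 0.269, -0.653, 0.271]
contact_force: [0.7, 0.3, -0.3]
finger_gap: 0.06
```

```bash
python3 - <<'E'
from h import *
s=env.sense();p=optics.grab_frame('wrist');T=wristT(p,s);save(p,'w15.png')
print(s['tool_pos'],jaw(s)[0],s['contact_force'],s['finger_gap'])
for n in ['speaker']: measure(p,n,T)
E
```

```text
[ 0.59101679 -0.35883449  0.04259667] -135.06067145463376 [ 0.68968352  0.27433479 -0.33962789] 0.05996552455647389
speaker 0.91 pix 228.0 97.0 rect c [ 672.9 -377.6] size [30.7 27.9] ang 44.9 depthmean [ 0.673 -0.378  0.01 ] zmed 0.0102
speaker 0.82 pix 319.0 232.0 rect c [ 591.  -358.6] size [28.2 31.2] ang 44.9 depthmean [ 0.591 -0.359  0.01 ] zmed 0.0102
speaker 0.73 pix 181.0 216.0 rect c [ 650.4 -312.4] size [33.2 28.8] ang 89.2 depthmean [ 0.65  -0.312  0.01 ] zmed 0.0102
speaker 0.60 pix 417.0 154.0 rect c [ 585.4 -424.6] size [31.1 28.8] ang 2.8 depthmean [ 0.585 -0.425  0.01 ] zmed 0.0101
speaker 0.20 pix 473.0 383.0 rect c [ 443.6 -364.8] size [52.  30.3] ang 50.1 depthmean [ 0.458 -0.357  0.018] zmed 0.0183
```

View pics/w15.png

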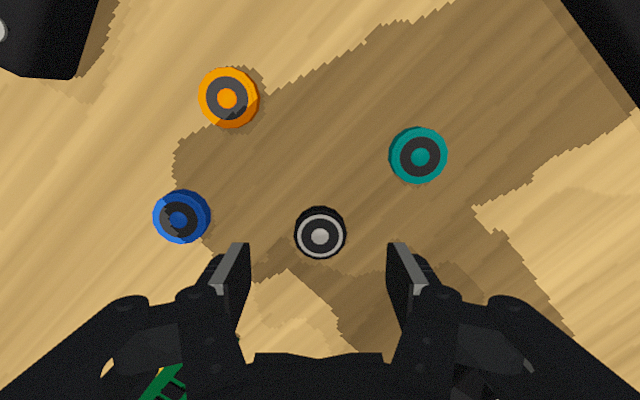

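send_rows --pt "-0.4 0 0 -20 0" --pt "-0.4 0 0 -14 0" --pt "-0.4 0 0 -5 0" --pt "-0.2 0 0 0 0" --pt "0.3 0 0 0 0" --pt "1 0 0 0 0" --pt "1 0 0 0 0" --pt "1 0 0 0 0" --pt "1 0 0 0 0" --pt "1 0 0 0 0" --squeeze 30

```text
t: 29.52
tool_pos: [0.5907, -0.3589, 0.0028]
tool_rot: [0.654, 0.27, -0.653, 0.271]
contact_force: [0.3, 1.2, 5.3]
finger_gap: 0.0281
```

send_rows --pt "1 0 0 20 0" --pt "1 0 0 35 0" --pt "1 0 0 35 0" --pt "1 -2 54 0 4" --pt "1 -2 54 0 4" --pt "1 -2 54 0 4" --pt "1 -2 54 0 4" --pt "1 -2 54 0 4" --pt "1 -2 54 0 4" --pt "1 -2 54 0 4" --pt "1 -2 54 0 4" --pt "1 -2 54 0 4"

```text
t: 31.02
tool_pos: [0.5713, 0.129, 0.0913]
tool_rot: [-0.537, -0.46, 0.538, -0.459]
contact_force: [0.9, -0.3, 0.2]
finger_gap: 0.0279
```

send_rows --pt "1 -3 54 0 4" --pt "1 -3 54 0 3" --pt "1 -3 57 0 0" --pt "1 0 0 0 0" --pt "1 0 0 0 0" --pt "1 0 0 0 0"

```text
t: 31.78
tool_pos: [0.5631, 0.2911, 0.0917]
tool_rot: [-0.509, -0.49, 0.51, -0.49]
contact_force: [-0.5, -0.7, -0.4]
finger_gap: 0.0276
```

```bash
python3 - <<'E'
from h import *
s=env.sense();p=optics.grab_frame('wrist');T=wristT(p,s);save(p,'w16.png')
print(s['tool_pos'],jaw(s)[0],s['contact_force'],s['finger_gap'])
H['speaker']=s['tool_pos'][2]+.007
for n in ['speaker','speaker_well']: measure(p,n,T)
E
```

```text
[0.56310268 0.29112358 0.09166888] -92.16168069607936 [-0.46724827 -0.70333329 -0.41034633] 0.02762767664531328
speaker 0.75 pix 317.0 265.0 rect c [563.3 290.8] size [27.8 32.4] ang 87.8 depthmean [0.563 0.291 0.097] zmed 0.0989
speaker_well 0.90 pix 316.0 199.0 rect c [567.5 292.4] size [52.4 56.8] ang 0.7 depthmean [0.566 0.292 0.008] zmed 0.0069
speaker_well 0.26 pix 317.0 265.0 rect c [517.9 293.1] size [46.3 53.1] ang 87.8 depthmean [0.563 0.291 0.098] zmed 0.0989
```

View pics/w16.png

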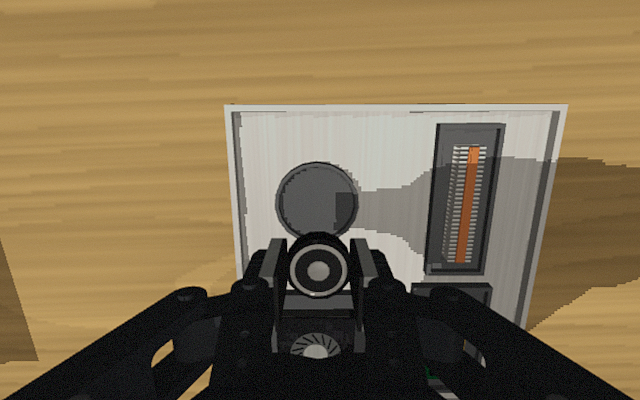

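send_rows --pt "1 1 1 -25 0" --pt "1 0 0 -25 0" --pt "1 0 0 -18 0" --pt "1 0 0 -8 0" --pt "1 0 0 -2.5 0" --pt "1 0 0 0 0" --pt "1 0 0 0 0"

```text
t: 32.8
tool_pos: [0.5645, 0.2937, 0.0141]
tool_rot: [0.509, 0.491, -0.508, 0.491]
contact_force: [1.2, -0.2, 0.5]
finger_gap: 0.0283
```

send_rows --pt "1 0 -1 -1 0" --pt "0.2 0 0 0 0" --pt "0 0 0 0 0" --pt "0 0 0 0 0" --pt "0 0 0 0 0" --pt "0 0 0 20 0" --pt "0 0 0 40 0" --pt "-1 0 0 40 0" --pt "-1 0 0 40 0" --pt "-1 -40 -20 40 0" --pt "-1 -40 -20 30 0" --pt "-1 0 0 0 0"

```text
t: 34.3
tool_pos: [0.4836, 0.2522, 0.2266]
tool_rot: [0.511, 0.491, -0.506, 0.491]
contact_force: [0.5, 0.1, -0.2]
finger_gap: 0.0855
```

```bash
python3 - <<'E'
from h import *
s=env.sense();p=optics.grab_frame('wrist');T=wristT(p,s);save(p,'w17.png')
print(s['tool_pos'],jaw(s)[0],s['contact_force'],s['finger_gap'])
H.update(speaker=.017,laptop_memory=.013,blower=.019,heat_sink=.021)
for n in ['speaker','speaker_well','laptop_memory','memory_well','blower','blower_well','heat_sink','sink_well']: measure(p,n,T,.5)
p=optics.grab_frame('scene');save(p,'scene1.png')
H.update(desktop_memory=.006)
measure(p,'desktop_memory');measure(p,'case_fan')
E
```

```text
[0.48363973 0.25220831 0.22660178] -92.04021671150866 [ 0.50736759  0.14571711 -0.16133158] 0.08548747787720506
speaker 0.76 pix 275.0 91.0 rect c [562.5 291.9] size [28.7 28.4] ang 86.6 depthmean [0.563 0.292 0.017] zmed 0.0172
speaker_well 0.60 pix 276.0 88.0 rect c [564.6 292. ] size [56.2 56.3] ang 87.3 depthmean [0.565 0.292 0.008] zmed 0.0072
laptop_memory 0.71 pix 370.0 197.0 rect c [448.2 197.7] size [30.1 66.6] ang 88.2 depthmean [0.448 0.197 0.011] zmed 0.011
memory_well 0.71 pix 372.0 193.0 rect c [448.6 196.6] size [60. 97.] ang 88.0 depthmean [0.451 0.196 0.008] zmed 0.0071
blower 0.87 pix 277.0 196.0 rect c [452.4 297.5] size [57.5 58.9] ang 88.0 depthmean [0.455 0.298 0.019] zmed 0.0188
blower_well 0.64 pix 280.0 194.0 rect c [453.1 296.7] size [83.3 84.7] ang 88.0 depthmean [0.454 0.296 0.008] zmed 0.0071
heat_sink 0.61 pix 375.0 87.0 rect c [560.6 195.3] size [18.3 79.9] ang 87.5 depthmean [0.562 0.194 0.016] zmed 0.0188
sink_well 0.68 pix 376.0 86.0 rect c [560.8 193. ] size [ 43.1 106.5] ang 87.8 depthmean [0.563 0.191 0.008] zmed 0.0072
desktop_memory 0.76 pix 257.0 201.0 rect c [ 581.3 -199.5] size [ 34.9 132.6] ang 5.2 depthmean [ 0.58  -0.2    0.005] zmed 0.0051
case_fan 0.80 pix 238.0 151.0 rect c [ 449.9 -350. ] size [113.3  97.6] ang 6.3 depthmean [ 0.442 -0.358  0.018] zmed 0.019
```

View pics/w17.png

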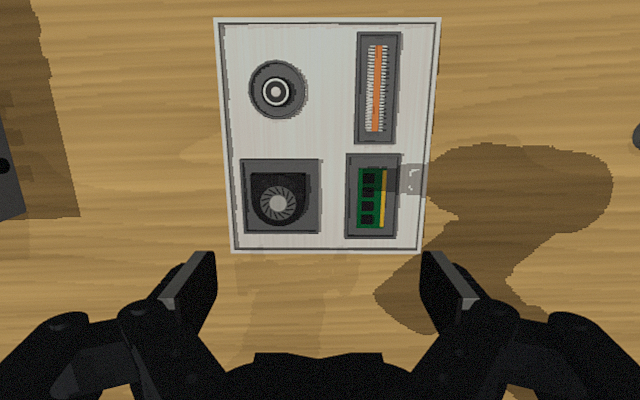

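View pics/scene1.png

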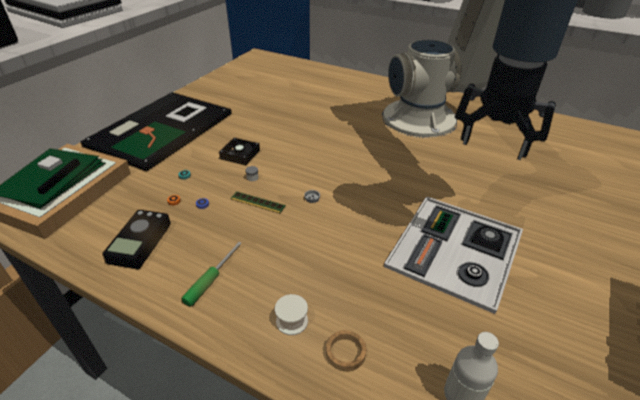

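All four parts lie in their wells, each at the height expected for lying flat on the well floor. The long memory module, the case fan and the coloured discs are where they were. I'll hand the job in now.

send_rows --pt "-1 0 0 0 0" --pt "-1 0 0 0 0" --pt "-1 0 0 0 0"

```text
t: 35.28
tool_pos: [0.4841, 0.2524, 0.2223]
tool_rot: [0.509, 0.491, -0.509, 0.491]
contact_force: [-0.8, 0.8, -0.1]
finger_gap: 0.0854
```

```bash
python3 -c "
from h import *
print(job.job_done())"
```

```text
the job is handed in; nothing more can be done
None
```

All four laptop parts are in their own compartments, placed in the order listed: memory module, blower, heat sink, loudspeaker. I handed the job in at about 35 s.

**Parts:** In the last wrist picture each part lies flat and the right way up, within about 2.5 mm of its compartment's centre. Measured heights fit the part resting on the compartment floor. The largest contact force I read at the end of a move was about 7 N.

**Left alone:** The desktop memory module measured within 1 mm of where it started. The case fan shows at the same place in the scene picture, though its measured outline is rough at that angle. The blue, orange and turquoise discs were also untouched.

**Disagreements:** The two fixed cameras differed by up to about 10 mm on where parts lay, so I positioned every grasp and placement with the wrist camera. The networks gave some false hits, such as naming an empty compartment as a part, which I ruled out against the pictures.

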